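Put the mended tea cups back on their own saucers

ROBOT

A 6-joint arm with a two-finger parallel gripper is mounted at the origin on the work surface. World frame = base frame: x ahead of the robot, y to its left, z up, the work surface at z = 0. Lengths are in m, angles in rad, forces in N, time in s.
With the tool pointing down it reaches from about 0.3 to 0.775 m from the base axis. Payload 14.6 kg.
Tool frame: the origin (TCP) lies at the very end of the fingers, on their centre line; the grasp point (between the pads) lies grip_depth behind it (grip_depth is the distance from the TCP to the grasp point, in m); z points along the fingers, y is the direction in which the jaws open and shut (so a half turn about z gives the same grasp; the last joint's range is limited). The gripper opens to 94 mm and grips with 3 to 60 N. Pads are 16 mm wide; open, the fingers measure 119 mm over their backs; the gripper's body (75 mm by 177 mm) begins 78 mm behind the grasp point.
Start: joints at [-1.224, 0.3, 1.521, -0, 1.321, -0.067], TCP at [0.221, -0.504, 0.205] pointing down, gripper open.
Joint ranges: [-3.03, 3.03], [-0.79, 2.21], [0.23, 2.52], [-1.04, 4.18], [0, 3.07], [-2.55, 2.55]. Speed limits (rad/s): [2.22, 2.22, 2.57, 3.14, 3.14, 3.14].

INTERFACE

Orientations are given as a unit quaternion [x, y, z, w].
In Python, from cell import get_state, grab_frame, get_calibration, job_done, outline_of, grip_depth gives the robot as it stands. The module is installed in compiled form; this text tells all that it offers.
- The arm moves only by the tool apply_moves, never from a script. Its argument "moves" is a list of rows, each a list of 7 numbers: the closure, from 0 (fully open) to 1 (shut), then the shift along the tool's x, y, z in mm, then the turn, a rotation vector about the tool's x, y, z in rad. A call has 1 to 20 rows; each row is the pose to reach, as a shift and turn from the pose measured when the call began, along the tool's axes at that moment; what a row does not reach only later rows make up. A row lasts 1/8 s, in which the tool goes at most 62.5 mm and 10.7 degrees, less where a joint would pass 70% of its speed; a pose out of reach is approached as far as the arm can. A call with a gripper value outside its range is refused whole. The fingers move at their own pace and stop on an object; "grip_force" is the grip in N (left out, the last holds). Time passes only in rows, so rows that repeat a pose let the fingers close. It gives the time, the measured TCP pose, the force and the opening at its end, in the units of the state.
- get_state(): the state, without advancing time (a new reading comes with each control period).
- grab_frame(name): name is "scene" or "top" or "wrist"; returns (picture, depth): 400x640x3 uint8, red, green, blue; 400x640 float32, m along the optical axis (not along the pixel's ray), 0 where there is no reading.
- get_calibration(name): a dict with "fov_y" (degrees; the focal length in pixels is half the picture's height over the tangent of half this angle, whatever the lens; pixels are square), "cx", "cy" (the principal point, pixels), "pose" (4x4, takes a point from camera to world coordinates). Camera axes: x right, y down, z forward; pixel columns grow to the right and rows downward; lengths in m; the calibration is good to about 2 mm. A picture is of the moment at which its call begins: read the wrist's pose just before it. get_calibration takes no time and is no camera call; for the wrist camera it gives the pose at the moment of the call.
- job_done(): hands the job in, once; it reports no verdict.
Trained networks look in the newest picture that a camera, given by its name, has taken for a name from the list of things; names that differ only in an ending like _2 or _b are one class to them, and where a whole thing is asked for, a point or a joint stands for the part that bears it (a point fixed in the world has none). Each returns a list of dicts, best first, with "confidence" (0 to 1); they miss things now and then, are a little off and sometimes report something else, mostly with a low value. They report only what shows in the picture. A call takes as long as a camera call. They do not tell look-alikes from the thing itself.
- outline_of(camera, label): "pixels" (400x640 bool, what is visible of it) and "point" ([column, row] in pixels, amid what is visible of it).
The state is a dict: "t": time; "joint_pos": joint angles; "qvel": joint speeds; "joint_torque": joint torques, N m; "tool_pos": TCP position; "tool_rot": TCP orientation; "wrist_force": force on the tool from outside, world axes, zero at the start; "moment": the same for the moment, N m; "width": finger opening in m.
Only numpy, scipy, OpenCV 4.12 (cv2) and the standard library are available. Lean on these libraries where they do the work, as an engineer would, in place of code of your own. Each camera call takes 0.05 s, during which the arm holds its last target.

TASK

The three mended cups have ended up on each other's saucers: put each on the saucer of its own shape (round on round, square on square, oblong on oblong), upright in the middle, the square and the oblong cup lined up with the sides of their saucers, and let go. The turntable is free if a cup has to wait; never stand a cup on the bare, dusty bench, nor tip one over, and set them down gently. Leave the saucers, the bottle and the jar where they are.

Things in the scene. Friction and masses are not known exactly. Their poses are not given: they have to be found in the camera images.
- cup_round_mid (a point): Round mended cup, white ceramic with gold seams, open top, no handle: outside 56 mm across at the rim, 54 mm near the foot, 66 mm tall, walls 4 mm. The point is the cup's centre, half-way up (33 mm over its underside); z is the cup's axis, up. Mass 0.11 to 0.23 kg. At the start it stands on the wrong saucer.
- cup_square_mid (a point): Square mended cup, same white ceramic with gold seams, open top: 50 x 50 mm outside with straight upright sides, 64 mm tall, walls 4 mm. The point is its centre, half-way up (32 mm over its underside); x and y are square to its sides, z up. Mass 0.11 to 0.23 kg. At the start it stands on the wrong saucer.
- cup_oblong_mid (a point): Oblong mended cup, same white ceramic with gold seams, open top: 72 mm long (its x) by 44 mm wide (its y) outside with straight upright sides, 58 mm tall, walls 4 mm. The point is its centre, half-way up (29 mm over its underside); z up. Mass 0.11 to 0.23 kg. At the start it stands on the wrong saucer.
- saucer_round: Round saucer of dark lacquered wood, loose, 118 mm across, rim 14 mm high. Origin: centre of its underside, on the bench; z up. Its flat well, 92 mm across, lies 8 mm above the origin; a cup stands in it.
- saucer_square: Square saucer of dark lacquered wood, loose, 112 x 112 mm, rim 13 mm high and 6 mm thick. Origin: centre of its underside, on the bench; x and y are square to its sides, z up. Its flat well, 100 x 100 mm, lies 8 mm above the origin.
- saucer_oblong: Oblong saucer of dark lacquered wood, loose, 132 mm long (its x) by 88 mm wide (its y), rim 13 mm high and 6 mm thick. Origin: centre of its underside, on the bench; z up. Its flat well, 120 x 76 mm, lies 8 mm above the origin.
- wheel_top (a point): The decorator's turntable: a low iron base, fixed to the bench, with a flat round aluminium head 132 mm across that turns stiffly about its upright axis. Free at the start. The point is the centre of the head's top face, 48 mm above the bench; z up.
- thinner: Capped bottle of amber glass, loose, 40 mm across and 92 mm tall, standing between the cups and the robot. Origin: centre of its underside. To be left where it is.
- goldjar: Small closed glass jar with a brass lid, loose, 44 mm across and 38 mm tall, standing near the bottle. Origin: centre of its underside. To be left where it is.
Mind the look-alikes: they are no part of the job. Leave any blue look-alike of the saucer_round alone.

How it is judged:
At the end, for the whole second after the job is handed in: Each cup stands upright (within 0.1 rad), still, with its foot down in the well of the saucer of its own shape, its centre within 12 mm of the saucer's centre; the square and the oblong cup are within 0.25 rad of square to their saucers' sides (the oblong one lengthways) (horizontal distance between cup_round_mid and saucer_round below 0.012 m and z of cup_round_mid in the frame of saucer_round below 0.045 m and angle between each of cup_round_mid, cup_square_mid, cup_oblong_mid's own z axis and vertical below 0.1 rad and linear speed of each of cup_round, cup_square, cup_oblong below 0.02 m/s and horizontal distance between cup_square_mid and saucer_square below 0.012 m and z of cup_square_mid in the frame of saucer_square below 0.044 m and horizontal distance between cup_oblong_mid and saucer_oblong below 0.012 m and z of cup_oblong_mid in the frame of saucer_oblong below 0.041 m and (angle between the x axis of cup_square_mid and the x axis of saucer_square, either way round below 0.25 rad or angle between the x axis of cup_square_mid and the y axis of saucer_square, either way round below 0.25 rad) and angle between the x axis of cup_oblong_mid and the x axis of saucer_oblong, either way round below 0.25 rad); the robot touches nothing.
It fails at once if a cup is stood on the bare bench (its underside comes within 4 mm of the bench) (height (world z) of cup_round_mid below 0.037 m or height (world z) of cup_square_mid below 0.036 m or height (world z) of cup_oblong_mid below 0.033 m).
It fails at once if a cup is tipped by more than 0.5 rad (angle between any of cup_round_mid, cup_square_mid, cup_oblong_mid's own z axis and vertical above 0.5 rad).
It fails at once if a cup is pressed down hard: more than 60 N between a cup and a saucer or the turntable (contact force between any of cup_round, cup_square, cup_oblong and saucer_round above 60 N or contact force between any of cup_round, cup_square, cup_oblong and saucer_square above 60 N or contact force between any of cup_round, cup_square, cup_oblong and saucer_oblong above 60 N or contact force between any of cup_round, cup_square, cup_oblong and wheel above 60 N).
It fails at once if a cup is dropped: out of the fingers it falls faster than 0.45 m/s (let go some 10 mm or more above what it stands on) ((linear speed of cup_round above 0.45 m/s and contact force between cup_round and the fingers below 0.2 N) or (linear speed of cup_square above 0.45 m/s and contact force between cup_square and the fingers below 0.2 N) or (linear speed of cup_oblong above 0.45 m/s and contact force between cup_oblong and the fingers below 0.2 N)).
It fails at once if a saucer, the bottle or the jar is shifted by more than 30 mm (distance of any of saucer_round, saucer_square, saucer_oblong, thinner, goldjar from where it was at the start of the episode above 0.03 m).
It also fails if it takes over 120 s, if anything falls off the work surface, if the arm or the gripper's body presses on something with over 40 N, if the wrist force passes 120 N, or if a joint passes its speed limit or range.

## Working session

There is one attempt and no reset: what is moved stays moved. The work goes in short steps, Python scripts to look and compute and a tool call to move; the robot and the scene stay as the last step left them, time stands still between calls to the robot, and variables do not carry over. Pictures are saved under pics/ and viewed, and the job is handed in when it is done.

Besides the shell and the picture viewer there is one more tool, called after "Emit:" in YAML: its name, and indented under it one key for each argument. apply_moves: Moves the arm, as the interface text tells. Its arguments: {"type":"object","properties":{"moves":{"type":"array","items":{"type":"array","items":{"type":"number"}}},"grip_force":{"type":"number"}},"required":["moves"]}

```bash
mkdir -p pics; ls; cat > h.py <<'E'
import numpy as np, cv2
from cell import *
def save(n,im): cv2.imwrite('pics/'+n+'.png',im[:,:,::-1])
def K(name):
    c=get_calibration(name); f=200/np.tan(np.radians(c['fov_y'])/2); return f,c['cx'],c['cy'],np.array(c['pose'])
def cloud(name,d,mask=None):
    f,cx,cy,P=K(name); v,u=np.mgrid[0:400,0:640]
    p=np.stack([(u-cx)/f*d,(v-cy)/f*d,d],-1)@P[:3,:3].T+P[:3,3]
    p[d<=0]=np.nan
    return p if mask is None else p[mask]
E
python3 - <<'E'
from h import *
print(get_state(), grip_depth)
for n in ['scene','top','wrist']:
    im,d=grab_frame(n); save(n+'0',im); np.save(n+'0.npy',d); print(n,get_calibration(n))
E
```

```text
pics
{'t': 0.0, 'joint_pos': array([-1.22359740e+00,  3.00492304e-01,  1.52158161e+00, -2.41558316e-05,
        1.32073387e+00, -6.66248794e-02]), 'qvel': array([-0.00104903, -0.00144755,  0.00035596, -0.00111389,  0.00076553,
       -0.00064803]), 'joint_torque': array([ 9.95276991e-05, -5.31810737e+01, -3.52738774e+01,  7.08598411e-02,
        2.44068395e-02, -1.11511808e-04]), 'tool_pos': array([ 0.22104808, -0.50332612,  0.20487449]), 'tool_rot': array([ 9.78669199e-01,  2.05441550e-01, -9.65398776e-05, -5.99961586e-04]), 'wrist_force': array([-0.44858432, -0.44882689,  1.05061748]), 'moment': array([-0.03266017, -0.0192811 , -0.02503835]), 'width': 0.09364567679189546} 0.0188
scene {'fov_y': 43.74160731315762, 'cx': 312.29686945173063, 'cy': 199.14366805928444, 'pose': array([[ 0.5222118 ,  0.60169052, -0.60437021,  1.10225717],
       [ 0.85271548, -0.37926602,  0.35921247, -0.44346441],
       [-0.01308234, -0.70294082, -0.71112801,  0.83224483],
       [ 0.        ,  0.        ,  0.        ,  1.        ]])}
top {'fov_y': 42.12916346913141, 'cx': 315.4361806928529, 'cy': 190.62855050932993, 'pose': array([[-0.007093  , -0.99502915,  0.09933114,  0.32433765],
       [-0.99992262,  0.0080727 ,  0.00946444, -0.07588204],
       [-0.01021926, -0.09925633, -0.99500942,  1.45667973],
       [ 0.        ,  0.        ,  0.        ,  1.        ]])}
wrist {'fov_y': 63.55505557362818, 'cx': 319.74350179416876, 'cy': 198.39273086717662, 'pose': array([[ 4.02064741e-01, -8.85561812e-01, -2.32646128e-01,
         2.88399754e-01],
       [-9.15611239e-01, -3.88856947e-01, -1.02207305e-01,
        -4.74319526e-01],
       [ 4.48237223e-05,  2.54107363e-01, -9.67176016e-01,
         3.84442247e-01],
       [ 0.00000000e+00,  0.00000000e+00,  0.00000000e+00,
         1.00000000e+00]])}
```

View pics/scene0.png

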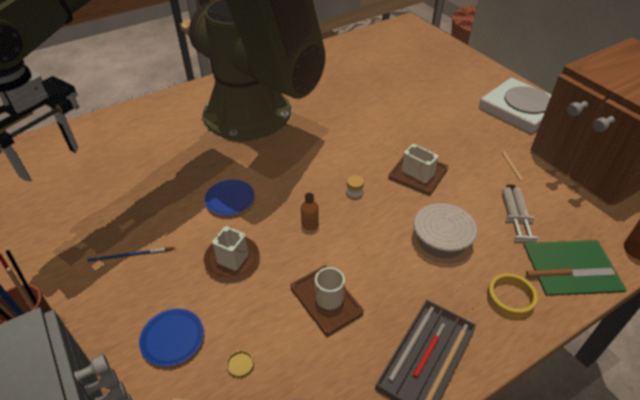

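View pics/top0.png

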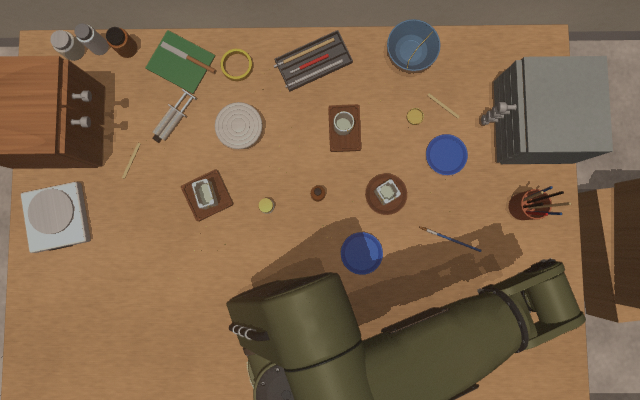

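```bash
python3 - <<'E'
from h import *
for cam in ['top','scene']:
    im,d=grab_frame(cam); C=cloud(cam,d); o=im.copy()
    for l in ['cup_round_mid','cup_square_mid','cup_oblong_mid','saucer_round','saucer_square','saucer_oblong','wheel_top','thinner','goldjar']:
        for r in outline_of(cam,l)[:3]:
            m=r['pixels']; p=C[m]; p=p[~np.isnan(p[:,0])]
            print(cam,l,round(r['confidence'],2),np.round(r['point']),m.sum(),np.round(np.median(p,0),3), 'z',np.round(np.percentile(p[:,2],[5,95]),3),'xy rng',np.round(np.percentile(p[:,:2],[1,99],axis=0).ravel(),3))
E
```

```text
top cup_round_mid 0.72 [339. 124.] 384 [ 0.657 -0.141  0.036] z [0.013 0.077] xy rng [ 0.625 -0.166  0.677 -0.114]
top cup_square_mid 0.68 [385. 194.] 383 [ 0.463 -0.26   0.04 ] z [0.012 0.076] xy rng [ 0.431 -0.284  0.49  -0.227]
top cup_square_mid 0.39 [388. 199.] 858 [ 0.452 -0.258  0.011] z [0.005 0.018] xy rng [ 0.405 -0.314  0.511 -0.206]
top cup_oblong_mid 0.59 [386. 195.] 402 [ 0.463 -0.259  0.04 ] z [0.012 0.076] xy rng [ 0.431 -0.284  0.492 -0.226]
top saucer_round 0.88 [448. 156.] 1347 [ 0.569 -0.431  0.01 ] z [0.005 0.017] xy rng [ 0.515 -0.485  0.623 -0.376]
top saucer_round 0.82 [388. 201.] 901 [ 0.45  -0.259  0.011] z [0.005 0.018] xy rng [ 0.402 -0.314  0.514 -0.205]
top saucer_round 0.69 [363. 256.] 1360 [ 0.295 -0.189  0.01 ] z [0.005 0.017] xy rng [ 0.243 -0.241  0.35  -0.134]
top saucer_square 0.81 [215. 195.] 1120 [0.456 0.234 0.011] z [0.004 0.019] xy rng [0.393 0.177 0.526 0.309]
top saucer_oblong 0.66 [343. 130.] 1072 [ 0.631 -0.149  0.011] z [0.005 0.018] xy rng [ 0.582 -0.189  0.712 -0.102]
top wheel_top 0.97 [237. 127.] 1724 [0.648 0.151 0.049] z [0.045 0.0
[... 1233 characters left out ...]
xy rng [ 0.514 -0.486  0.622 -0.377]
scene saucer_round 0.64 [230. 199.] 1349 [ 0.292 -0.188  0.007] z [0.004 0.013] xy rng [ 0.241 -0.243  0.347 -0.136]
scene saucer_square 0.9 [417. 180.] 892 [0.482 0.215 0.007] z [0.001 0.013] xy rng [0.409 0.172 0.53  0.311]
scene saucer_oblong 0.94 [327. 306.] 1956 [ 0.675 -0.163  0.007] z [0.001 0.013] xy rng [ 0.582 -0.191  0.714 -0.102]
scene wheel_top 0.86 [446. 229.] 2397 [0.653 0.145 0.046] z [0.043 0.049] xy rng [0.589 0.086 0.712 0.21 ]
scene thinner 0.66 [311. 210.] 582 [ 0.47  -0.075  0.05 ] z [0.   0.09] xy rng [ 0.401 -0.089  0.48  -0.021]
scene goldjar 0.63 [356. 188.] 357 [0.437 0.068 0.031] z [0.003 0.038] xy rng [0.409 0.054 0.449 0.091]
```

The wanted pieces and what they could be confused with, in top-image pixels:
- **Brown round saucer (387,194):** this is the right one. The blue saucers at (447,155) and (362,254) are look-alikes.
- **Cups:** round at (343,124) on the oblong saucer, square at (387,191) on the round saucer, oblong at (206,192) on the square saucer.
- **Turntable (239,126):** the scale's disc at (52,210) and the blue bowl at (413,47) are look-alikes.

Next I'll check the choice in a crop and get precise poses.

```bash
cat >> h.py <<'E'
def grid_fit(cams_clouds, c, rad, zlo, zhi, dark=None):
    pass
def rect(p):
    r=cv2.minAreaRect((p*1000).astype(np.float32)); b=cv2.boxPoints(r)
    e0=b[1]-b[0]; e1=b[2]-b[1]
    L,e=(np.linalg.norm(e0),e0) if np.linalg.norm(e0)>np.linalg.norm(e1) else (np.linalg.norm(e1),e1)
    S=min(np.linalg.norm(e0),np.linalg.norm(e1))
    a=np.arctan2(e[1],e[0]); a=(a+np.pi/2)%np.pi-np.pi/2
    return np.round(r[0],1),round(float(L),1),round(float(S),1),round(float(a),3)
def clean(p):
    # drop sparse outliers
    from scipy.spatial import cKDTree
    n=len(p); k=min(6,n); d=cKDTree(p).query(p,k=k)[0][:,-1]
    return p[d<np.median(d)*2.5]
E
python3 - <<'E'
from h import *
cups={'round':((.65,-.14),.074),'square':((.46,-.26),.072),'oblong':((.46,.24),.066)}
for cam in ['top','scene']:
    im=cv2.imread(f'pics/{cam}0.png'); d=np.load(cam+'0.npy'); C=cloud(cam,d)
    for n,(c,h) in cups.items():
        r=np.hypot(C[...,0]-c[0],C[...,1]-c[1])
        m=(r<.06)&(C[...,2]>h-.012)&(C[...,2]<h+.012); p=clean(C[m][:,:2])
        print(cam,'cup',n,len(p),rect(p),'z',np.round(np.percentile(C[m][:,2],[50,95]),3), np.round(cv2.minEnclosingCircle((p*1000).astype(np.float32)),1) if 0 else '')
        hsv=cv2.cvtColor(im,cv2.COLOR_BGR2HSV)
        m=(r<.085)&(C[...,2]>.003)&(C[...,2]<.022)&(im.max(-1)<105); p=clean(C[m][:,:2])
        print('   saucer',len(p),rect(p),'circ',cv2.minEnclosingCircle((p*1000).astype(np.float32)))
im=cv2.imread('pics/top0.png')
cv2.imwrite('pics/crop0.png',cv2.resize(im[100:225,175:425],None,fx=3,fy=3,interpolation=cv2.INTER_CUBIC))
E
```

```text
top cup round 120 (array([ 650.3, -140.6]), 55.1, 53.1, 0.821) z [0.074 0.079] 
   saucer 907 (array([ 646.5, -144.4]), 131.4, 86.3, 0.028) circ ((646.1431884765625, -144.70713806152344), 75.41295623779297)
top cup square 161 (array([ 460. , -256.8]), 51.9, 51.9, -0.985) z [0.072 0.078] 
   saucer 812 (array([ 458.5, -257.5]), 111.7, 111.4, 1.379) circ ((458.6705322265625, -258.2117614746094), 57.341678619384766)
top cup oblong 214 (array([459.5, 241.5]), 73.5, 45.8, 0.281) z [0.066 0.072] 
   saucer 937 (array([457.9, 242.2]), 113.5, 109.5, -1.118) circ ((459.1425476074219, 241.2167510986328), 75.24734497070312)
scene cup round 328 (array([ 652.1, -142.2]), 54.9, 54.3, -0.612) z [0.071 0.074] 
   saucer 1827 (array([ 647.5, -147.1]), 133.2, 87.6, 0.034) circ ((648.361328125, -147.12962341308594), 75.49861145019531)
scene cup square 374 (array([ 460.2, -257.8]), 53.9, 52.9, -1.03) z [0.069 0.073] 
   saucer 1106 (array([ 466.1, -262.2]), 112.9, 101.2, 1.27) circ ((459.2403869628906, -260.23065185546875), 58.412139892578125)
scene cup oblong 333 (array([460.2, 239.7]), 73.5, 49.5, 0.325) z [0.062 0.066] 
   saucer 918 (array([460.3, 240.5]), 115.1, 112.9, -1.106) circ ((461.4448547363281, 238.3571014404297), 75.06770324707031)
```

View pics/crop0.png

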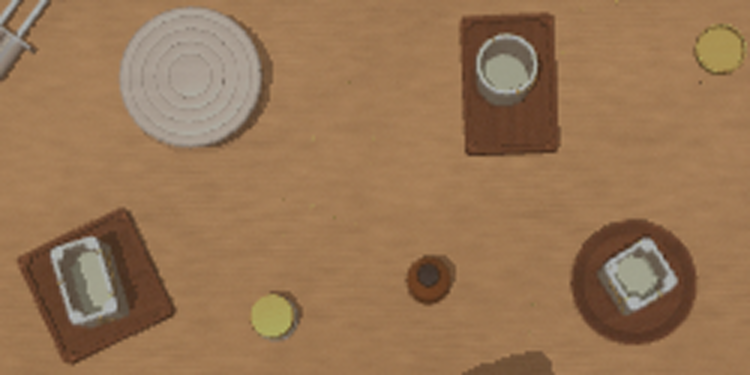

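The crop confirms it: the wooden saucers and white cups are as listed, and no blue saucer is among them. The oblong cup goes to the turntable first, so I'll approach above it.

```bash
cat >> h.py <<'E'
from scipy.spatial.transform import Rotation as R
def go(x,y,z,psi):
    s=get_state(); R0=R.from_quat(s['tool_rot']); p=np.array(s['tool_pos'])
    dt=R0.inv().apply((np.array([x,y,z])-p)*1000)
    Rt=R.from_quat([np.cos(psi/2),np.sin(psi/2),0,0]); rv=(R0.inv()*Rt).as_rotvec()
    if np.linalg.norm(rv)>np.pi/2+.2: print('big turn')
    M=R0.as_matrix(); print('t',s['t'],'pos',np.round(p,4),'psi',round(np.arctan2(M[1,0],M[0,0]),3),'w',round(s['width'],4),'F',np.round(s['wrist_force'],1))
    print('shift',np.round(dt,1),'turn',np.round(rv,3), 'rows',np.linalg.norm(dt)/62.5,np.linalg.norm(rv)/.187)
E
python3 -c "
from h import *
go(.460,.2405,.2,.30)"
```

```text
t 1.15 pos [ 0.2211 -0.5036  0.2055] psi 0.414 w 0.0939 F [ 0.4  0.1 -0.2]
shift [ 517.9 -585.2    5.5] turn [-0.    -0.     0.114] rows 12.503894146243837 0.6084567806267919
```

Emit:
apply_moves:
  moves:
    - [0,518,-585,5.5,0,0,0.114]
    - [0,518,-585,5.5,0,0,0.114]
    - [0,518,-585,5.5,0,0,0.114]
    - [0,518,-585,5.5,0,0,0.114]
    - [0,518,-585,5.5,0,0,0.114]
    - [0,518,-585,5.5,0,0,0.114]
    - [0,518,-585,5.5,0,0,0.114]
    - [0,518,-585,5.5,0,0,0.114]
    - [0,518,-585,5.5,0,0,0.114]
    - [0,518,-585,5.5,0,0,0.114]
    - [0,518,-585,5.5,0,0,0.114]
    - [0,518,-585,5.5,0,0,0.114]
    - [0,518,-585,5.5,0,0,0.114]
    - [0,518,-585,5.5,0,0,0.114]
    - [0,518,-585,5.5,0,0,0.114]
    - [0,518,-585,5.5,0,0,0.114]
    - [0,518,-585,5.5,0,0,0.114]

```text
t: 3.28
tool_pos: [0.4603, 0.2397, 0.2002]
tool_rot: [0.989, 0.149, 0.0, -0.0]
wrist_force: [-0.3, -0.8, 0.2]
width: 0.0937
```

```bash
cat >> h.py <<'E'
def look(c,h,fn,rad=.06,cam='wrist',srad=.085):
    P=get_calibration(cam); im,d=grab_frame(cam); C=cloud(cam,d); save(fn,im)
    r=np.hypot(C[...,0]-c[0],C[...,1]-c[1])
    m=(r<rad)&(abs(C[...,2]-h)<.006); p=C[m][:,:2]
    if len(p)>10: p=clean(p); print('cup rim',len(p),rect(p),'z95',np.round(np.percentile(C[m][:,2],95),4))
    m=(r<srad)&(C[...,2]>.003)&(C[...,2]<.022)&(im.max(-1)<105); p=C[m][:,:2]
    if len(p)>10: p=clean(p); print('saucer',len(p),rect(p),'z95',np.round(np.percentile(C[m][:,2],95),4))
E
python3 -c "
from h import *
look((.46,.24),.066,'w1')
go(.460,.2405,.032,.30)"
```

```text
cup rim 1197 (array([458.5, 239.2]), 72.7, 46.0, 0.314) z95 0.0674
saucer 5993 (array([458.5, 241. ]), 112.0, 111.1, 0.446) z95 0.0155
t 3.325 pos [0.4603 0.2398 0.2002] psi 0.299 w 0.0939 F [ 0.2 -0.3 -0.7]
shift [-1.000e-01 -7.000e-01  1.682e+02] turn [-0.    -0.    -0.001] rows 2.691239029162143 0.005854596595690743
```

View pics/w1.png

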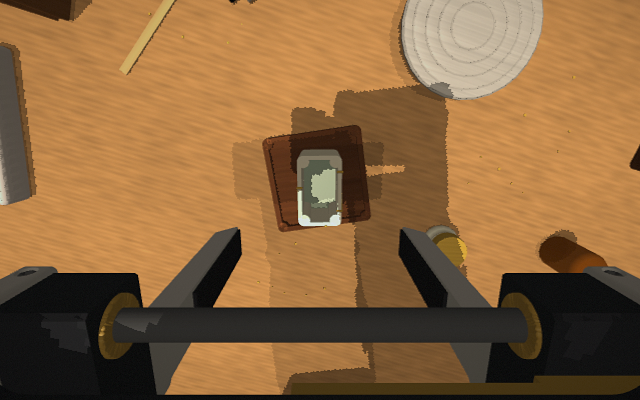

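Wrist view: the oblong cup is at (320,188) on the square saucer, its long axis along the fingers' x, and the fingers straddle it clear of the jar at (447,245). I'll descend and grip.

Emit:
apply_moves:
  moves:
    - [0,-1.3,0,40,0,0,-0.015]
    - [0,-1.3,0,80,0,0,-0.015]
    - [0,-1.3,0,115,0,0,-0.015]
    - [0,-1.3,0,140,0,0,-0.015]
    - [0,-1.3,0,156,0,0,-0.015]
    - [0,-1.3,0,166,0,0,-0.015]
    - [0,-1.3,0,168,0,0,-0.015]
    - [0,-1.3,0,168,0,0,-0.015]
    - [1,-1.3,0,168,0,0,-0.015]
    - [1,-1.3,0,168,0,0,-0.015]
    - [1,-1.3,0,168,0,0,-0.015]
    - [1,-1.3,0,168,0,0,-0.015]
    - [1,-1.3,0,168,0,0,-0.015]
    - [1,-1.3,0,168,0,0,-0.015]
  grip_force: 20

```text
t: 5.08
tool_pos: [0.4591, 0.2395, 0.0322]
tool_rot: [0.988, 0.156, 0.0, -0.0]
wrist_force: [0.4, -0.2, 0.4]
width: 0.0437
```

```bash
python3 -c "
from h import *
go(.650,.149,.16,.314)"
```

```text
t 5.075 pos [0.4591 0.2395 0.0322] psi 0.314 w 0.0437 F [ 0.4 -0.2  0.4]
shift [ 153.7  145.  -127.7] turn [-0. -0. -0.] rows 3.9501438171523637 0.002499040998876685
```

Emit:
apply_moves:
  moves:
    - [1,0,0,-10,0,0,0]
    - [1,0,0,-35,0,0,0]
    - [1,0,0,-70,0,0,0]
    - [1,8,7,-100,0,0,0]
    - [1,28,26,-110,0,0,0]
    - [1,54,51,-110,0,0,0]
    - [1,82,77,-110,0,0,0]
    - [1,110,104,-110,0,0,0]
    - [1,133,125,-110,0,0,0]
    - [1,148,139,-105,0,0,0]
    - [1,153,144,-92,0,0,0]
    - [1,154,145,-75,0,0,0]
    - [1,154,145,-60,0,0,0]
    - [1,154,145,-50,0,0,0]
    - [1,154,145,-46,0,0,0]
    - [1,154,145,-46,0,0,0]

```text
t: 7.08
tool_pos: [0.6503, 0.1493, 0.0784]
tool_rot: [0.988, 0.156, 0.0, -0.0]
wrist_force: [0.2, -0.4, -2.4]
width: 0.0438
```

```bash
python3 -c "
from h import *
im,d=grab_frame('scene'); C=cloud('scene',d); save('s2',im); p=C[200:260,400:490].reshape(-1,3); 
C=cloud('wrist',grab_frame('wrist')[1]); r=np.hypot(C[...,0]-.65,C[...,1]-.149); m=(r>.045)&(r<.06)&(C[...,2]<.06); print('wheel z',np.nanmedian(C[m][:,2]),np.nanmedian(C[(r<.12)&(r>.085)][:,2]))
go(.650,.149,.0732,.314)"
```

```text
wheel z 0.04826854426596083 0.0003609707119925365
t 7.175 pos [0.6506 0.1492 0.0788] psi 0.314 w 0.0439 F [-0.1 -0.2 -1.8]
shift [-0.6  0.   5.6] turn [ 0.    -0.001  0.   ] rows 0.09079344132136073 0.006840704478517623
```

View pics/s2.png

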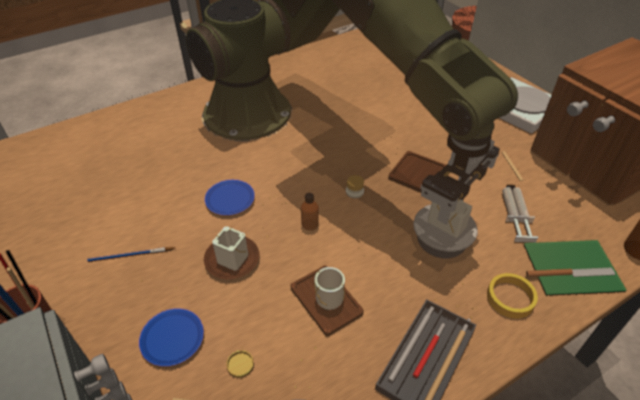

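The square saucer is empty and the gripper is over the turntable at (445,225), holding the cup. I'll lower the last 5.5 mm slowly, release and rise.

Emit:
apply_moves:
  moves:
    - [1,0,0,2,0,0,0]
    - [1,0,0,4,0,0,0]
    - [1,0,0,5,0,0,0]
    - [1,0,0,5.7,0,0,0]
    - [1,0,0,5.7,0,0,0]
    - [0.7,0,0,5.7,0,0,0]
    - [0,0,0,5.7,0,0,0]
    - [0,0,0,5.7,0,0,0]
    - [0,0,0,5.7,0,0,0]
    - [0,0,0,5.7,0,0,0]
    - [0,0,0,0,0,0,0]
    - [0,0,0,-20,0,0,0]
    - [0,0,0,-50,0,0,0]
    - [0,0,0,-85,0,0,0]
    - [0,0,0,-120,0,0,0]
    - [0,0,0,-120,0,0,0]

```text
t: 9.18
tool_pos: [0.6515, 0.1494, 0.2037]
tool_rot: [0.988, 0.156, 0.004, -0.0]
wrist_force: [0.6, 0.2, 0.3]
width: 0.0938
```

```bash
python3 -c "
from h import *
look((.65,.149),.106,'w3')
go(.460,-.257,.2,.57)
go(.460,-.257,.2,-1.0)"
```

```text
cup rim 1443 (array([649. , 148.6]), 73.0, 46.1, 0.295) z95 0.1049
t 9.225 pos [0.6508 0.1493 0.2012] psi 0.314 w 0.0941 F [ 0.4 -0.2 -1.5]
shift [-307.   327.4   -0. ] turn [ 0.001 -0.004 -0.256] rows 7.181653761368673 1.3687385104543242
t 9.225 pos [0.6508 0.1493 0.2012] psi 0.314 w 0.0941 F [ 0.4 -0.2 -1.5]
shift [-307.   327.4   -0. ] turn [-0.003 -0.004  1.314] rows 7.181653761368673 7.027242624213413
```

View pics/w3.png

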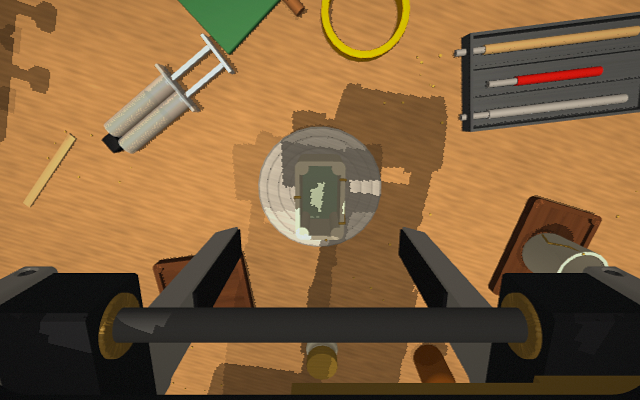

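The oblong cup stands upright in the middle of the turntable, at (320,195). Next is the square cup.

Emit:
apply_moves:
  moves:
    - [0,-307,327,0,0,0,-0.256]
    - [0,-307,327,0,0,0,-0.256]
    - [0,-307,327,0,0,0,-0.256]
    - [0,-307,327,0,0,0,-0.256]
    - [0,-307,327,0,0,0,-0.256]
    - [0,-307,327,0,0,0,-0.256]
    - [0,-307,327,0,0,0,-0.256]
    - [0,-307,327,0,0,0,-0.256]
    - [0,-307,327,0,0,0,-0.256]
    - [0,-307,327,0,0,0,-0.256]
    - [0,-307,327,0,0,0,-0.256]
    - [0,-307,327,0,0,0,-0.256]

```text
t: 10.72
tool_pos: [0.4602, -0.2559, 0.1999]
tool_rot: [0.959, 0.282, 0.002, 0.0]
wrist_force: [1.2, -0.5, -0.4]
width: 0.094
```

```bash
python3 -c "
from h import *
look((.46,-.257),.072,'w4')
go(.460,-.257,.034,.57)"
```

```text
cup rim 1089 (array([ 458.9, -259.1]), 52.3, 51.1, 0.54) z95 0.0735
saucer 5352 (array([ 457.5, -259.6]), 116.0, 112.7, -0.338) z95 0.0155
t 10.775 pos [ 0.4601 -0.2561  0.1999] psi 0.571 w 0.0941 F [ 0.3 -0.7  0.5]
shift [ -1.3   0.4 165.9] turn [ 0.002 -0.004  0.001] rows 2.6550002346652666 0.02502700257999477
```

View pics/w4.png

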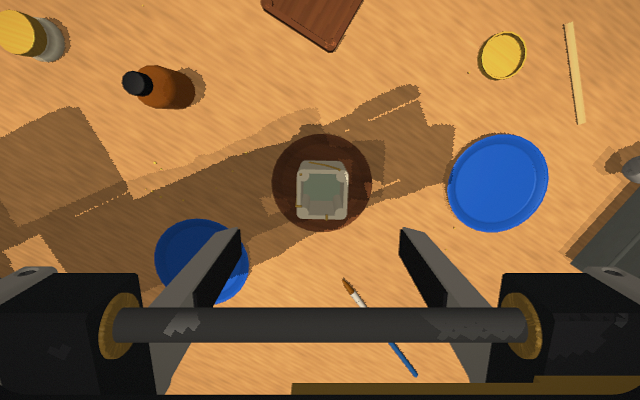

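The square cup is at (322,190) on the brown round saucer, lined up with the jaws. I'll descend and grip.

Emit:
apply_moves:
  moves:
    - [0,-2.2,1.3,40,0.002,-0.004,0.016]
    - [0,-2.2,1.3,80,0.002,-0.004,0.016]
    - [0,-2.2,1.3,115,0.002,-0.004,0.016]
    - [0,-2.2,1.3,140,0.002,-0.004,0.016]
    - [0,-2.2,1.3,156,0.002,-0.004,0.016]
    - [0,-2.2,1.3,164,0.002,-0.004,0.016]
    - [0,-2.2,1.3,166,0.002,-0.004,0.016]
    - [0,-2.2,1.3,166,0.002,-0.004,0.016]
    - [1,-2.2,1.3,166,0.002,-0.004,0.016]
    - [1,-2.2,1.3,166,0.002,-0.004,0.016]
    - [1,-2.2,1.3,166,0.002,-0.004,0.016]
    - [1,-2.2,1.3,166,0.002,-0.004,0.016]
    - [1,-2.2,1.3,166,0.002,-0.004,0.016]
  grip_force: 20

```text
t: 12.4
tool_pos: [0.4597, -0.2582, 0.034]
tool_rot: [0.962, 0.274, 0.0, -0.0]
wrist_force: [-0.0, 0.1, 0.4]
width: 0.05
```

```bash
python3 -c "
from h import *
go(.459,.241,.2,.451)"
```

```text
t 12.4 pos [ 0.4597 -0.2582  0.034 ] psi 0.555 w 0.05 F [-0.   0.1  0.4]
shift [ 262.5 -424.7 -165.8] turn [-0.    -0.     0.104] rows 8.417676756567527 0.5560521615444204
```

Emit:
apply_moves:
  moves:
    - [1,0,0,-10,0,0,0]
    - [1,0,0,-35,0,0,0]
    - [1,0,0,-75,0,0,0]
    - [1,0,0,-115,0,0,0]
    - [1,8,-13,-145,0,0,0]
    - [1,25,-41,-160,0,0,0.02]
    - [1,50,-81,-162,0,0,0.04]
    - [1,79,-127,-162,0,0,0.06]
    - [1,109,-176,-162,0,0,0.08]
    - [1,140,-226,-162,0,0,0.104]
    - [1,171,-276,-162,0,0,0.104]
    - [1,200,-323,-162,0,0,0.104]
    - [1,226,-366,-162,0,0,0.104]
    - [1,246,-398,-155,0,0,0.104]
    - [1,258,-417,-135,0,0,0.104]
    - [1,262,-424.5,-105,0,0,0.104]
    - [1,262.5,-424.7,-75,0,0,0.104]
    - [1,262.5,-424.7,-45,0,0,0.104]
    - [1,262.5,-424.7,-28,0,0,0.104]
    - [1,262.5,-424.7,-24,0,0,0.104]

```text
t: 14.9
tool_pos: [0.4589, 0.2409, 0.0579]
tool_rot: [0.975, 0.224, -0.0, -0.0]
wrist_force: [-0.0, 0.1, -1.4]
width: 0.05
```

```bash
python3 -c "
from h import *
go(.4587,.2412,.0347,.446)
look((.459,.241),.093,'w5')
go(.4587,.2412,.0347,.446)"
```

```text
t 14.9 pos [0.4589 0.2409 0.0579] psi 0.451 w 0.05 F [-0.   0.1 -1.4]
shift [-0.1 -0.3 23.2] turn [-0.     0.001  0.005] rows 0.3709374737408356 0.026677467096469565
cup rim 4764 (array([459.8, 240.8]), 74.0, 48.9, -1.076) z95 0.0974
saucer 10546 (array([474.6, 248.6]), 111.7, 77.0, -1.127) z95 0.014
t 14.95 pos [0.4591 0.241  0.0581] psi 0.451 w 0.0499 F [ 0.3 -0.1 -3.1]
shift [-0.3 -0.3 23.4] turn [-0.    -0.     0.005] rows 0.3749710089581094 0.02619317592208371
```

View pics/w5.png

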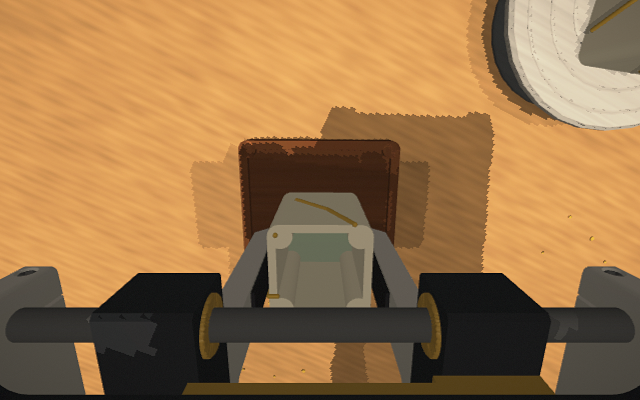

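The square cup hangs at (320,255), square to and centred over the square saucer. I'll lower it, release and rise.

Emit:
apply_moves:
  moves:
    - [1,-0.3,-0.3,8,0,0,0.005]
    - [1,-0.3,-0.3,15,0,0,0.005]
    - [1,-0.3,-0.3,19,0,0,0.005]
    - [1,-0.3,-0.3,21.5,0,0,0.005]
    - [1,-0.3,-0.3,23,0,0,0.005]
    - [1,-0.3,-0.3,23.6,0,0,0.005]
    - [1,-0.3,-0.3,23.6,0,0,0.005]
    - [0.6,-0.3,-0.3,23.6,0,0,0.005]
    - [0,-0.3,-0.3,23.6,0,0,0.005]
    - [0,-0.3,-0.3,23.6,0,0,0.005]
    - [0,-0.3,-0.3,23.6,0,0,0.005]
    - [0,-0.3,-0.3,23.6,0,0,0.005]
    - [0,-0.3,-0.3,16,0,0,0.005]
    - [0,0,0,-5,0,0,0]
    - [0,0,0,-40,0,0,0]
    - [0,0,0,-80,0,0,0]
    - [0,0,0,-120,0,0,0]
    - [0,0,0,-145,0,0,0]
    - [0,0,0,-145,0,0,0]

```text
t: 17.32
tool_pos: [0.4597, 0.2412, 0.2051]
tool_rot: [0.975, 0.224, 0.002, -0.001]
wrist_force: [-0.0, 0.3, -0.5]
width: 0.0939
```

```bash
python3 -c "
from h import *
look((.459,.241),.072,'w6')
go(.651,-.1415,.2,.451)"
```

```text
cup rim 1028 (array([456.5, 240.9]), 51.7, 51.6, 0.471) z95 0.0717
saucer 6162 (array([457.5, 240.2]), 111.9, 110.9, 0.447) z95 0.0137
t 17.375 pos [0.4591 0.241  0.2034] psi 0.451 w 0.0939 F [ 0.4 -0.4  0.2]
shift [  6.  427.9   3.2] turn [-0.    -0.001 -0.   ] rows 6.847117032013591 0.005754252589610408
```

View pics/w6.png

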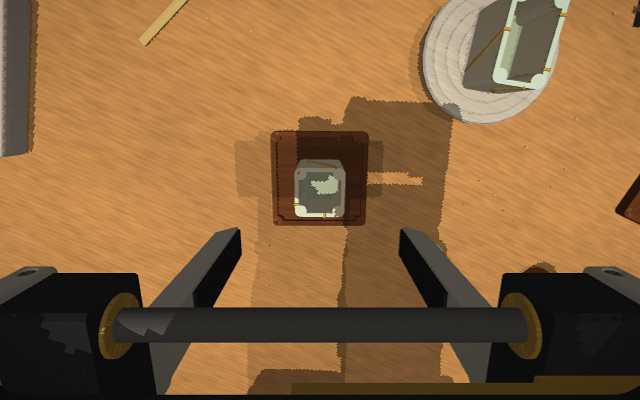

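The square cup is centred on its saucer (within 1.5 mm and 0.03 rad), at (320,188). Next is the round cup.

Emit:
apply_moves:
  moves:
    - [0,6,428,3,0,0,0]
    - [0,6,428,3,0,0,0]
    - [0,6,428,3,0,0,0]
    - [0,6,428,3,0,0,0]
    - [0,6,428,3,0,0,0]
    - [0,6,428,3,0,0,0]
    - [0,6,428,3,0,0,0]
    - [0,6,428,3,0,0,0]
    - [0,6,428,3,0,0,0]
    - [0,6,428,3,0,0,0]
    - [0,6,428,3,0,0,0]

```text
t: 18.75
tool_pos: [0.651, -0.1407, 0.2005]
tool_rot: [0.975, 0.224, 0.001, -0.0]
wrist_force: [0.6, 0.2, -0.2]
width: 0.094
```

```bash
python3 -c "
from h import *
look((.651,-.1415),.074,'w7')
go(.651,-.1415,.034,.451)"
```

```text
cup rim 789 (array([ 650.7, -142.7]), 55.1, 54.8, 0.921) z95 0.0752
saucer 6665 (array([ 646.3, -147.9]), 132.3, 88.2, 0.03) z95 0.0158
t 18.8 pos [ 0.651  -0.1408  0.2005] psi 0.452 w 0.0939 F [ 0.1 -0.1 -0.3]
shift [ -0.5   0.6 166.5] turn [-0.    -0.001  0.001] rows 2.664760712524548 0.008572393603810171
```

View pics/w7.png

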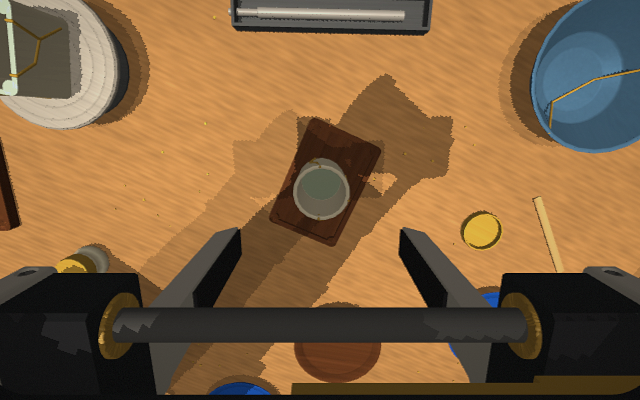

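The round cup is at (321,190) between the jaws. I'll grip it.

Emit:
apply_moves:
  moves:
    - [0,-0.8,1.2,40,0,0,0]
    - [0,-0.8,1.2,80,0,0,0]
    - [0,-0.8,1.2,115,0,0,0]
    - [0,-0.8,1.2,140,0,0,0]
    - [0,-0.8,1.2,156,0,0,0]
    - [0,-0.8,1.2,164,0,0,0]
    - [0,-0.8,1.2,166.5,0,0,0]
    - [0,-0.8,1.2,166.5,0,0,0]
    - [1,-0.8,1.2,166.5,0,0,0]
    - [1,-0.8,1.2,166.5,0,0,0]
    - [1,-0.8,1.2,166.5,0,0,0]
    - [1,-0.8,1.2,166.5,0,0,0]
    - [1,-0.8,1.2,166.5,0,0,0]
  grip_force: 20

```text
t: 20.42
tool_pos: [0.651, -0.1421, 0.0341]
tool_rot: [0.975, 0.224, 0.001, -0.0]
wrist_force: [-0.3, 0.4, 0.5]
width: 0.0555
```

```bash
python3 -c "
from h import *
go(.458,-.2592,.1,.451)"
```

```text
t 20.425 pos [ 0.651  -0.1421  0.0341] psi 0.452 w 0.0555 F [-0.3  0.4  0.5]
shift [-224.7   21.   -66.2] turn [-0.    -0.001  0.001] rows 3.7626759477444707 0.00863067948416472
```

Emit:
apply_moves:
  moves:
    - [1,0,0,-10,0,0,0]
    - [1,0,0,-35,0,0,0]
    - [1,0,0,-70,0,0,0]
    - [1,-8,1,-90,0,0,0]
    - [1,-30,3,-100,0,0,0]
    - [1,-60,6,-100,0,0,0]
    - [1,-95,9,-100,0,0,0]
    - [1,-130,12,-100,0,0,0]
    - [1,-165,15,-100,0,0,0]
    - [1,-195,18,-100,0,0,0]
    - [1,-215,20,-95,0,0,0]
    - [1,-223,21,-80,0,0,0]
    - [1,-224.7,21,-60,0,0,0]
    - [1,-224.7,21,-42,0,0,0]
    - [1,-224.7,21,-28,0,0,0]
    - [1,-224.7,21,-24,0,0,0]
    - [1,-224.7,21,-24,0,0,0]

```text
t: 22.55
tool_pos: [0.4582, -0.2591, 0.0577]
tool_rot: [0.975, 0.224, 0.001, -0.0]
wrist_force: [0.9, 0.1, -1.7]
width: 0.0559
```

```bash
python3 -c "
from h import *
look((.458,-.259),.097,'w8')
go(.458,-.2592,.0347,.451)"
```

```text
cup rim 3567 (array([ 462.2, -261.2]), 69.8, 53.3, -0.604) z95 0.1007
saucer 9334 (array([ 477. , -251.9]), 116.3, 73.0, -1.136) z95 0.0148
t 22.6 pos [ 0.4583 -0.2592  0.0581] psi 0.452 w 0.0555 F [-0.8 -0.6 -0.7]
shift [-0.3 -0.2 23.4] turn [ 0.    -0.002  0.001] rows 0.3752311513863576 0.010852534683777698
```

View pics/w8.png

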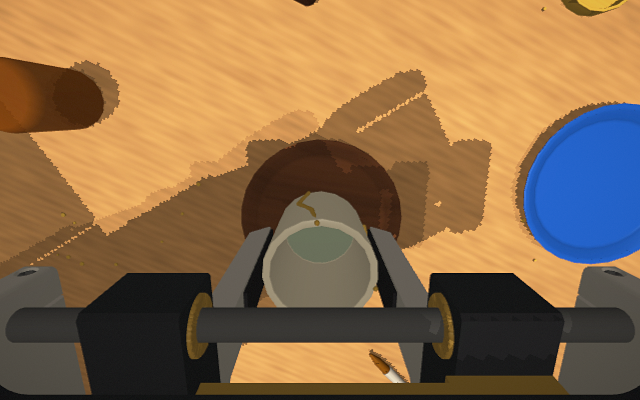

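The round cup hangs at (320,255), over the middle of the brown round saucer. I'll lower it and release.

Emit:
apply_moves:
  moves:
    - [1,-0.3,-0.2,8,0,-0.001,0]
    - [1,-0.3,-0.2,15,0,-0.001,0]
    - [1,-0.3,-0.2,19,0,-0.001,0]
    - [1,-0.3,-0.2,21.5,0,-0.001,0]
    - [1,-0.3,-0.2,23,0,-0.001,0]
    - [1,-0.3,-0.2,23.6,0,-0.001,0]
    - [1,-0.3,-0.2,23.6,0,-0.001,0]
    - [0.6,-0.3,-0.2,23.6,0,-0.001,0]
    - [0,-0.3,-0.2,23.6,0,-0.001,0]
    - [0,-0.3,-0.2,23.6,0,-0.001,0]
    - [0,-0.3,-0.2,23.6,0,-0.001,0]
    - [0,-0.3,-0.2,23.6,0,-0.001,0]
    - [0,-0.3,-0.2,16,0,-0.001,0]
    - [0,0,0,-5,0,0,0]
    - [0,0,0,-40,0,0,0]
    - [0,0,0,-80,0,0,0]
    - [0,0,0,-120,0,0,0]
    - [0,0,0,-145,0,0,0]
    - [0,0,0,-145,0,0,0]

```text
t: 24.98
tool_pos: [0.4586, -0.2596, 0.2051]
tool_rot: [0.975, 0.224, 0.002, 0.001]
wrist_force: [0.2, -0.1, -0.6]
width: 0.0942
```

```bash
python3 -c "
from h import *
look((.458,-.259),.074,'w9')
go(.650,.149,.2,.305)"
```

```text
cup rim 717 (array([ 456.8, -259.3]), 54.9, 54.8, 1.173) z95 0.0735
saucer 5747 (array([ 456.3, -259.4]), 115.8, 114.7, -0.372) z95 0.0139
t 25.025 pos [ 0.4581 -0.2593  0.2034] psi 0.452 w 0.0941 F [-0.5  0.7 -0.8]
shift [ 351.  -283.4    3.8] turn [ 0.001 -0.002  0.147] rows 7.218131862714119 0.7867770478617467
```

View pics/w9.png

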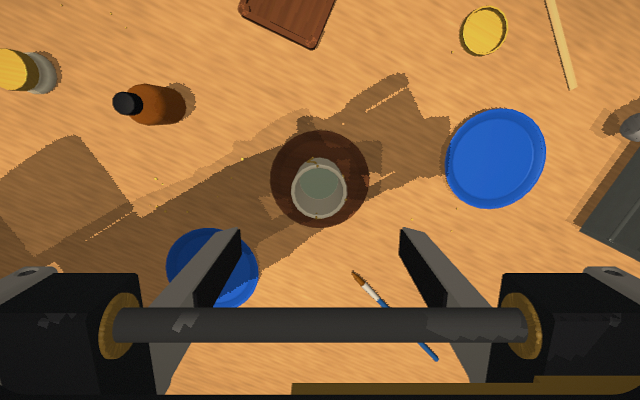

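The round cup is centred on its saucer (within 1 mm), at (320,188). Now the oblong cup on the turntable.

Emit:
apply_moves:
  moves:
    - [0,351,-283,0,0,-0.002,0.147]
    - [0,351,-283,0,0,-0.002,0.147]
    - [0,351,-283,0,0,-0.002,0.147]
    - [0,351,-283,0,0,-0.002,0.147]
    - [0,351,-283,0,0,-0.002,0.147]
    - [0,351,-283,0,0,-0.002,0.147]
    - [0,351,-283,0,0,-0.002,0.147]
    - [0,351,-283,0,0,-0.002,0.147]
    - [0,351,-283,0,0,-0.002,0.147]
    - [0,351,-283,0,0,-0.002,0.147]
    - [0,351,-283,0,0,-0.002,0.147]
    - [0,351,-283,0,0,-0.002,0.147]

```text
t: 26.52
tool_pos: [0.6502, 0.1478, 0.2041]
tool_rot: [0.988, 0.151, 0.0, 0.001]
wrist_force: [-1.3, 0.5, 0.4]
width: 0.0935
```

```bash
python3 -c "
from h import *
look((.65,.149),.106,'w10')
go(.650,.149,.073,.308)"
```

```text
cup rim 1484 (array([649.8, 148.8]), 73.4, 45.7, 0.308) z95 0.1073
t 26.575 pos [0.6502 0.148  0.204 ] psi 0.304 w 0.0942 F [-0.5  0.3  0.1]
shift [  0.   -1.2 131. ] turn [ 0.001 -0.001 -0.004] rows 2.0963339207062455 0.021293841602533267
```

View pics/w10.png

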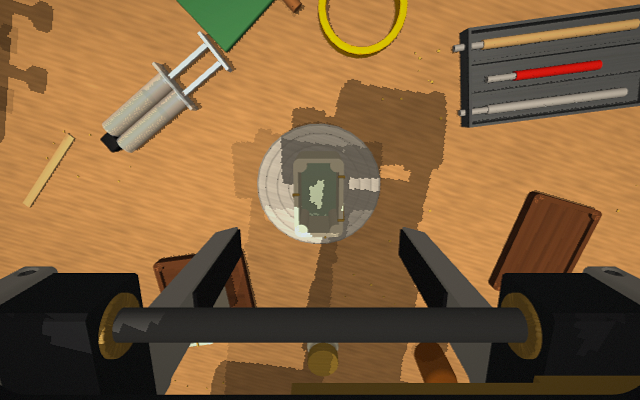

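The oblong cup is on the turntable at (319,195), lined up with the jaws, and the oblong saucer at (547,240) is empty. I'll grip it.

Emit:
apply_moves:
  moves:
    - [0,0,-1.2,40,0,0,-0.004]
    - [0,0,-1.2,75,0,0,-0.004]
    - [0,0,-1.2,105,0,0,-0.004]
    - [0,0,-1.2,122,0,0,-0.004]
    - [0,0,-1.2,129,0,0,-0.004]
    - [0,0,-1.2,131,0,0,-0.004]
    - [0,0,-1.2,131,0,0,-0.004]
    - [1,0,-1.2,131,0,0,-0.004]
    - [1,0,-1.2,131,0,0,-0.004]
    - [1,0,-1.2,131,0,0,-0.004]
    - [1,0,-1.2,131,0,0,-0.004]
    - [1,0,-1.2,131,0,0,-0.004]
  grip_force: 20

```text
t: 28.08
tool_pos: [0.65, 0.149, 0.0731]
tool_rot: [0.988, 0.154, 0.0, 0.001]
wrist_force: [-0.2, 0.3, -0.8]
width: 0.0474
```

```bash
python3 -c "
from h import *
im,d=grab_frame('top'); C=cloud('top',d); save('t11',im)
r=np.hypot(C[...,0]-.647,C[...,1]+.146); m=(r<.085)&(C[...,2]>.003)&(C[...,2]<.022)&(im.max(-1)<105); print(rect(clean(C[m][:,:2])))
im,d=grab_frame('scene'); C=cloud('scene',d)
r=np.hypot(C[...,0]-.647,C[...,1]+.146); m=(r<.085)&(C[...,2]>.003)&(C[...,2]<.022)&(im.max(-1)<105); print(rect(clean(C[m][:,:2])))
go(.647,-.1465,.06,.03)"
```

```text
(array([ 646. , -144.1]), 130.3, 85.6, 0.042)
(array([ 648.5, -147.6]), 132.0, 86.5, 0.025)
t 28.175 pos [0.6499 0.149  0.073 ] psi 0.308 w 0.044 F [ 0.  -0.2  0.9]
shift [-92.5 280.7  13.3] turn [ 0.001 -0.001  0.278] rows 4.73263213451689 1.4880641829331465
```

Emit:
apply_moves:
  moves:
    - [1,0,0,-8,0,0,0]
    - [1,0,0,-30,0,0,0]
    - [1,0,0,-60,0,0,0]
    - [1,-3,9,-75,0,0,0.02]
    - [1,-10,31,-80,0,0,0.05]
    - [1,-21,65,-80,0,0,0.09]
    - [1,-35,105,-80,0,0,0.13]
    - [1,-49,148,-80,0,0,0.17]
    - [1,-63,190,-80,0,0,0.21]
    - [1,-76,229,-80,0,0,0.25]
    - [1,-86,260,-72,0,0,0.278]
    - [1,-91,276,-55,0,0,0.278]
    - [1,-92.5,280.5,-35,0,0,0.278]
    - [1,-92.5,280.7,-15,0,0,0.278]
    - [1,-92.5,280.7,3,0,0,0.278]
    - [1,-92.5,280.7,12,0,0,0.278]
    - [1,-92.5,280.7,14,0,0,0.278]
    - [1,-92.5,280.7,14,0,0,0.278]

```text
t: 30.42
tool_pos: [0.6473, -0.1465, 0.0598]
tool_rot: [1.0, 0.015, 0.001, 0.001]
wrist_force: [0.2, 0.1, -1.4]
width: 0.044
```

```bash
python3 -c "
from h import *
look((.647,-.147),.088,'w12')
go(.647,-.1465,.0334,.03)"
```

```text
cup rim 4122 (array([ 652. , -146.8]), 68.2, 64.1, -1.535) z95 0.0938
saucer 7802 (array([ 646.6, -147.6]), 132.1, 88.2, 0.031) z95 0.0141
t 30.475 pos [ 0.6474 -0.1465  0.06  ] psi 0.03 w 0.0437 F [ 0.2 -0.1 -1.4]
shift [-0.4 -0.1 26.6] turn [ 0.001 -0.002  0.   ] rows 0.4260480218585378 0.012895677731530797
```

View pics/w12.png

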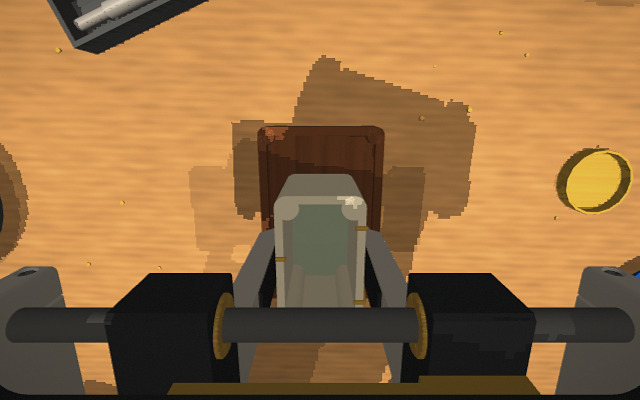

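The oblong cup hangs lengthways over the middle of the oblong saucer, at (320,240). I'll lower it and release.

Emit:
apply_moves:
  moves:
    - [1,-0.5,0.5,8,0,-0.002,0]
    - [1,-0.5,0.5,16,0,-0.002,0]
    - [1,-0.5,0.5,21,0,-0.002,0]
    - [1,-0.5,0.5,24,0,-0.002,0]
    - [1,-0.5,0.5,26,0,-0.002,0]
    - [1,-0.5,0.5,26.8,0,-0.002,0]
    - [1,-0.5,0.5,26.8,0,-0.002,0]
    - [0.6,-0.5,0.5,26.8,0,-0.002,0]
    - [0,-0.5,0.5,26.8,0,-0.002,0]
    - [0,-0.5,0.5,26.8,0,-0.002,0]
    - [0,-0.5,0.5,26.8,0,-0.002,0]
    - [0,-0.5,0.5,26.8,0,-0.002,0]
    - [0,-0.5,0.5,19,0,-0.002,0]
    - [0,0,0,0,0,0,0]
    - [0,0,0,-40,0,0,0]
    - [0,0,0,-80,0,0,0]
    - [0,0,0,-120,0,0,0]
    - [0,0,0,-145,0,0,0]
    - [0,0,0,-145,0,0,0]

```text
t: 32.85
tool_pos: [0.6478, -0.1465, 0.2083]
tool_rot: [1.0, 0.015, 0.003, 0.001]
wrist_force: [0.4, -0.1, 0.7]
width: 0.094
```

```bash
python3 -c "
from h import *
look((.647,-.147),.066,'w13')
look((.647,-.147),.066,'s13',cam='scene')
look((.458,-.259),.074,'s13',cam='scene')
look((.458,.241),.072,'s13',cam='scene')
look((.458,-.259),.076,'t13',cam='top')
look((.458,.241),.074,'t13',cam='top')
C=cloud('top',grab_frame('top')[1])
for l in ['thinner','goldjar']:
  for r in outline_of('top',l)[:1]: print(l,r['point'],np.round(np.nanmedian(C[r['pixels']],0),3))
print(get_state())"
```

```text
cup rim 1092 (array([ 646. , -147.2]), 73.6, 45.9, 0.052) z95 0.0651
saucer 6280 (array([ 645.6, -147.3]), 131.4, 87.8, 0.032) z95 0.0137
cup rim 353 (array([ 648.2, -146.3]), 74.5, 46.9, -0.005) z95 0.0669
saucer 1700 (array([ 647.1, -146.5]), 134.5, 89.0, 0.027) z95 0.0157
cup rim 188 (array([ 459. , -257.8]), 55.4, 54.4, -0.925) z95 0.0746
saucer 1186 (array([ 464.3, -260.5]), 114.1, 103.5, 1.266) z95 0.0141
cup rim 180 (array([458.7, 242.2]), 56.6, 50.8, -1.13) z95 0.0726
saucer 959 (array([460.6, 240.5]), 114.5, 111.3, -1.125) z95 0.013
cup rim 87 (array([ 458.4, -256.5]), 54.2, 51.9, 1.56) z95 0.0805
saucer 889 (array([ 457.6, -257.3]), 114.4, 112.2, -1.498) z95 0.0181
cup rim 144 (array([458.1, 242.6]), 51.8, 51.4, -1.107) z95 0.0786
saucer 1038 (array([458. , 241.9]), 112.7, 110.2, -1.117) z95 0.0173
goldjar [263.0, 206.3] [0.427 0.073 0.039]
{'t': 33.3, 'joint_pos': array([-2.77387727e-01,  5.59479220e-01,  1.15747724e+00, -5.75256423e-04,
        1.42312519e+00,  1.26303223e+00]), 'qvel': array([-0.00137909, -0.00293579, -0.00324237, -0.00108127,  0.00133085,
        0.00067897]), 'joint_torque': array([-1.12334249e-05, -6.84828615e+01, -3.63924515e+01,  3.57917009e-02,
       -7.35872216e-02,  5.47982131e-05]), 'tool_pos': array([ 0.64698544, -0.14632041,  0.20445033]), 'tool_rot': array([9.99883696e-01, 1.52296943e-02, 6.41330498e-04, 4.90339384e-04]), 'wrist_force': array([ 0.46021475, -0.00414006, -0.14787734]), 'moment': array([ 0.00650531,  0.04811399, -0.01267837]), 'width': 0.09376910111690183}
```

View pics/w13.png

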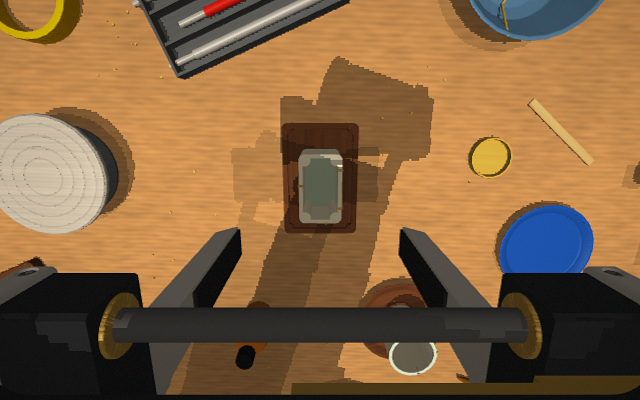

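View pics/s13.png

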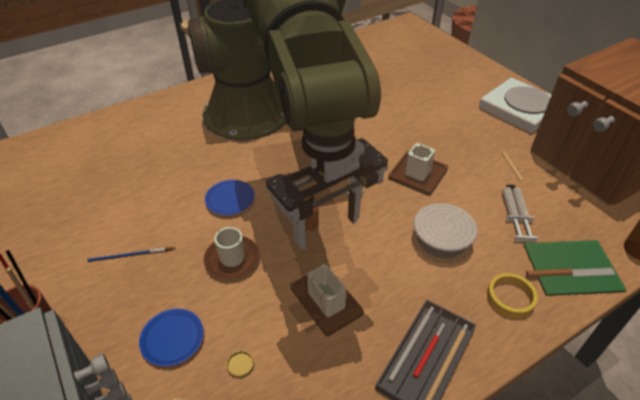

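All three cups stand centred on their own saucers: round at (230,245), square at (420,162) and oblong at (325,290) in the scene image. The gripper is clear of everything, so I'll hand in.

```bash
python3 -c "
from h import *
print(job_done())"
```

```text
the job is handed in; nothing more can be done
None
```

All three cups are on their own saucers, upright and let go, and I handed the job in at about 33 s of the 120 s. The oblong cup waited on the turntable while the square cup went to the square saucer and the round cup to the round one; the oblong cup then went to the oblong saucer.

**Final checks:**
- **Position:** the wrist camera put the cups about 0.5 mm (round), 1.2 mm (square) and 0.4 mm (oblong) off their saucers' centres; the limit is 12 mm.
- **Alignment:** the square and oblong cups are within about 0.03 rad of their saucers' sides; the limit is 0.25 rad.
- **Height:** the rim heights fit cups standing flat in the wells.
- **Surroundings:** the saucers measured within 1–3 mm of where they started and the jar is unmoved. The gripper is open and clear, about 0.2 m above the bench.

**Disagreements and gaps:**
- The scene camera's saucer fit for the round cup read about 6 mm off centre. The cup hides part of that saucer from that angle; the wrist and top cameras agreed within about 1 mm.
- The network did not report the bottle in the last top picture. It was visible and standing in the final wrist and scene pictures, and nothing had come near it.

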